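# Level the marble pouring slab and hold the spirit level down on it

### The arm

A 7-joint arm with a two-finger parallel gripper is mounted at the origin on a cart in front of the work surface, level with it; the furniture and walls round the work are solid. World frame = base frame: x ahead of the robot, y to its left, z up, the work surface at z = 0. Lengths are in m, angles in rad, forces in N, time in s.
With the tool pointing down it reaches from about 0.35 to 0.9 m from the base axis. Payload 8.1 kg.
Tool frame: the origin (TCP) lies midway between the tips of the shut fingers; the grasp point (between the pads) lies 19 mm behind it (ctrl.grasp_offset is the distance from the TCP to the grasp point, in m); z points along the fingers, y is the line along which they close (so a half turn about z gives the same grasp; the last joint's range is limited). The gripper opens to 85 mm and grips with 20 to 120 N. Pads are 22 mm wide; open, the fingers measure 114 mm over their backs; the gripper's body (76 mm by 85 mm) begins 54 mm behind the grasp point. The pads swing forward as they close: fully open they stand 13 mm farther back than shut.
Start: joints at [1.215, 0.434, 0.025, 1.573, -0.012, 1.134, -0.075], TCP at [0.156, -0.605, 0.231] pointing down, gripper open.
Joint ranges: [-2.62, 2.62], [-0.44, 2.09], [-1.27, 1.32], [0.08, 2.57], [-1.32, 4.46], [0.12, 2], [-2.74, 2.74]. Speed limits (rad/s): [2.22, 2.22, 3.01, 3.01, 3.14, 3.14, 3.14].

### API

Orientations are given as a unit quaternion [w, x, y, z].
In Python, from rig import ctrl, optics gives the robot as it stands.
- The arm moves only by the shell command python3 -m handwheel 'ROWS' [FORCE]. ROWS is JSON, a list of rows, each a list of 3 entries, a list of its own where there are three numbers: the finger opening in mm, from 0 to 85.4, then the shift along the tool's x, y, z in mm, then the turn about the tool's z in rad. A call has 1 to 20 rows; each row shifts and turns the commanded pose from where the row before left it, along the tool's axes as they then stand; what a row does not reach is not made up. A row lasts 1/8 s, in which the tool goes at most 62.5 mm and 10.7 degrees, less where a joint would pass 70% of its speed; a pose out of reach is approached as far as the arm can. A call is refused whole if a number of a shift passes 62.5 or a number of a turn 0.188, either way. A call with a gripper value outside its range is refused whole. The fingers move at their own pace and stop on an object; FORCE is the grip in N (left out, the last holds). Time passes only in rows, so rows that do not move let the fingers close. It gives the time, the measured TCP pose, the force, the opening and the grip force at its end, in the units of the state.
- ctrl.get_state(): the state, without advancing time (a new reading comes with each control period).
- optics.snapshot(name): name is "scene" or "top" or "wrist"; returns a dict with "image" (384x512x3 uint8, blue, green, red), "K" (3x3 intrinsics, pixels), "R" (3x3) and "t" (3): a world point X has camera coordinates R X + t; the wrist camera has in their place "hand_eye" (4x4, takes a point from camera to tool coordinates, whose origin is the TCP and whose axes are the flange's). Camera axes: x right, y down, z forward; pixel columns grow to the right and rows downward; lengths in m; the calibration is good to about 2 mm. A picture is of the moment at which its call begins: read the wrist's pose just before it. There is no depth.
- ctrl.finish_job(): hands the job in; it is judged then, once.
The state is a dict: "time": time; "q": joint angles; "joint_vel": joint speeds; "tau": joint torques, N m; "tool_pos": TCP position; "tool_rot": TCP orientation; "wrist_force": force on the tool from outside, world axes, zero at the start; "wrist_torque": the same for the moment, N m; "finger_gap": finger opening in m; "finger_force": force on a finger pad.
Only numpy, scipy, OpenCV 4.12 (cv2) and the standard library are available. Lean on these libraries where they do the work, as an engineer would, in place of code of your own. Each camera call takes 0.05 s, during which the arm holds its last target. There are 200 camera calls.

### The job

Get the marble slab ready for pouring chocolate: push it fully home in its stand, then lay the yellow spirit level across the middle of it, pointing from the wing-screw foot to the two fixed feet, and let go of it to see the tilt. Turn the wing screw until the bubble rests between its two black lines with the level lying there by itself. Then press the level down on the slab with about 10 N and keep pressing, the bubble still between its lines; the program finishes while pressing, so that I can tighten the lock nut; leave the cup and the spoon alone.

Things in the scene. Friction and masses are not known exactly. Their poses are not given: they have to be found in the camera images.
- stand: Aluminium levelling stand on the worktop. Origin: on the worktop under the frame's middle; x from its open front (robot side) to the back stop, y to its left, away from the wing screw, z up. Frame 180 (x) by 167 mm (y), 61 mm high. It rests on two fixed feet (x = -70 and +70, y = +98 mm) and on the screw foot (x = 0, y = -130 mm), and tips about the line through the fixed feet.
- slot_mouth (a point): Middle of the open front of the slot, on its floor, 40 mm above the worktop, 90 mm in front of the stand's middle; axes as the stand's. The slot lies between two C-shaped side rails: 153 mm wide, 17 mm high, 175 mm deep to the back stop. The rails' lips cover the slab's outer 6 mm; their tops are 61 mm above the worktop.
- slab: White marble slab 170 (x) by 150 (y) by 14 mm, about 0.85 kg, already in the slot but drawn 40 to 70 mm out at the front. Origin: centre of its underside. Home against the back stop its origin is above the stand's origin, its front edge 85 mm in front of that, its top 54 mm above the worktop.
- wing_grip (a point): Middle of the black wing grip on the screw foot: bar 50 mm long (point's x), 12 thick (y), 66 to 92 mm above the worktop (this point: 79). Turns about the vertical with 0.08 N m friction, stays as left, keeps its height. Clockwise from above lifts the screw side, 0.005 rad of tilt per rad of turn. Starts with that side too low, by 1.3 to 2.9 rad of turn.
- level: Yellow pocket spirit level, 110 mm long (x), 24 wide (y), 36 high, about 0.35 kg, lying upright and loose on the worktop in front of the stand to the right. Origin: centre of its underside. The green vial lies in a 52 mm window in the middle of its top; the solid yellow ends, 26 to 55 mm from the middle on both sides, are the places to press. It may be laid either way round.
- bubble (a joint): Pale bubble (16 mm long) in the vial: its distance from the vial's middle in m, positive towards the level's +x end, at most 0.0175. It runs to the higher end, 1.2 mm per 0.001 rad of tilt along the level's x, and settles in about two seconds. Between the black lines means within 3 mm of the middle.
- cup: White cup with a red handle, 62 mm high, near the front edge, left of the stand. Leave alone. Origin: underside.
- spoon: Steel teaspoon, 138 mm long, on the worktop at the far left. Leave alone. Origin: underside.

How it is judged:
By the outcome, as a careful person would: the job done as asked, in the order asked, and still so for the second after the job is handed in, while the arm keeps its last pose, push and grip.
It also fails if it takes over 72 s, if anything falls off the work surface, if the arm or the gripper's body presses on something with over 40 N, if the wrist force passes 120 N, or if a joint passes its speed limit or range.

## Working session

There is one attempt and no reset: what is moved stays moved. The work goes in short steps, Python scripts to look and compute and a shell command to move; the robot and the scene stay as the last step left them, time stands still between calls to the robot, and variables do not carry over. Pictures are saved under pics/ and viewed, at most 12 in all, crops included, and the job is handed in when it is done.

```bash
ls; mkdir -p pics
python3 - <<'E'
from rig import ctrl, optics
import cv2,numpy as np,pickle
s=ctrl.get_state(); print({k:np.round(v,4).tolist() for k,v in s.items()}, ctrl.grasp_offset)
d={}
for n in("top","scene"):
    d[n]=optics.snapshot(n); print(n,np.round(d[n]["K"],1).tolist(),np.round(d[n]["R"],3).tolist(),np.round(d[n]["t"],3).tolist())
pickle.dump(d,open("d.pkl","wb"))
cv2.imwrite("pics/top1.png",cv2.resize(d["top"]["image"],(800,600),interpolation=cv2.INTER_CUBIC))
cv2.imwrite("pics/scene1.png",cv2.resize(d["scene"]["image"],(800,600),interpolation=cv2.INTER_CUBIC))
E
```

```text
pics
{'time': 0.0, 'q': [1.2154, 0.4352, 0.025, 1.5741, -0.0116, 1.134, -0.0751], 'joint_vel': [-0.0002, 0.001, 0.0015, 0.0007, -0.0, -0.0009, 0.0001], 'tau': [0.0023, -67.0469, 1.0268, -31.6217, 0.0158, 0.0125, 0.0], 'tool_pos': [0.1561, -0.6047, 0.2305], 'tool_rot': [-0.0008, 0.992, 0.126, -0.0002], 'wrist_force': [0.4811, -0.0431, 0.6303], 'wrist_torque': [0.0019, 0.0075, 0.0031], 'finger_force': 0.0, 'finger_gap': 0.0856} 0.0187
top [[458.8, 0.0, 258.7], [0.0, 458.8, 193.6], [0.0, 0.0, 1.0]] [[-0.026, -1.0, -0.004], [-0.985, 0.026, -0.172], [0.172, -0.0, -0.985]] [0.051, 0.599, 1.38]
scene [[380.5, 0.0, 254.7], [0.0, 380.5, 194.4], [0.0, 0.0, 1.0]] [[-0.688, -0.726, 0.005], [-0.364, 0.339, -0.868], [0.628, -0.599, -0.497]] [0.437, 0.269, 0.687]
```

View pics/top1.png

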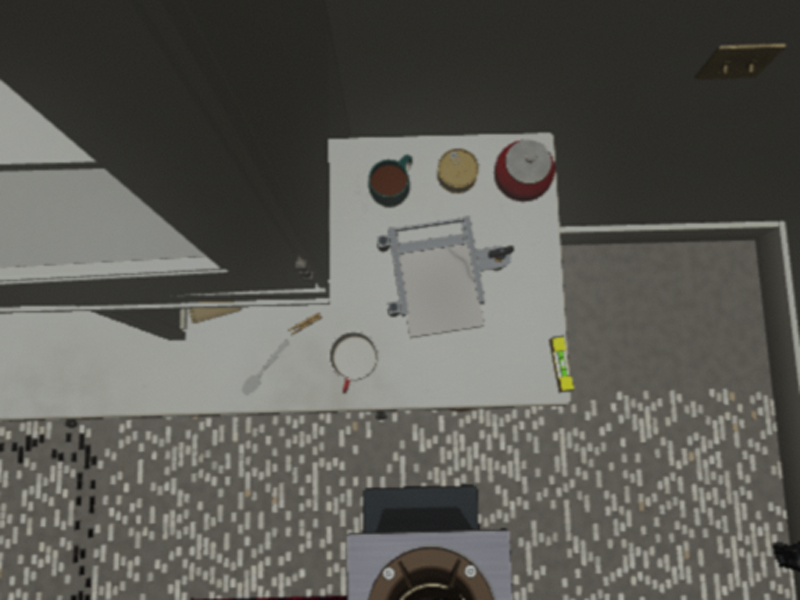

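View pics/scene1.png

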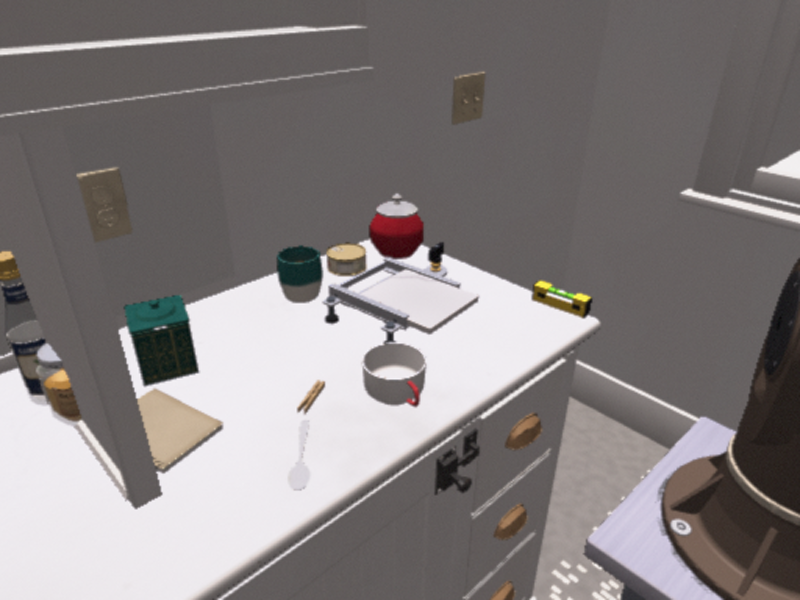

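The top view shows the stand at about (440,265), the slab's front corners at (411,337) and (484,325), the wing grip at (500,253), and the level upright at (563,363), by the right edge. The cup is at (354,357).

```bash
cat > h.py <<'E'
import numpy as np,cv2
from rig import ctrl,optics
from scipy.spatial.transform import Rotation as Ro
def unproj(s,uv,z,pose=None):
    K=s["K"]
    if "R" in s: R=np.array(s["R"]).T; c=-R@np.array(s["t"])
    else:
        T=np.eye(4); T[:3,:3]=pose[0]; T[:3,3]=pose[1]; T=T@np.array(s["hand_eye"]); R=T[:3,:3]; c=T[:3,3]
    uv=np.atleast_2d(np.float64(uv)); r=(R@np.linalg.inv(K)@np.c_[uv,np.ones(len(uv))].T).T
    return c+r*((z-c[2])/r[:,2])[:,None]
def pose():
    s=ctrl.get_state(); return Ro.from_quat(np.roll(s["tool_rot"],-1)).as_matrix(),np.array(s["tool_pos"])
def delta(target,yaw=None):
    """rows deltas (mm, tool axes) from measured pose; yaw= world direction angle wanted of tool x"""
    R,p=pose(); d=R.T@(np.array(target)-p)*1000
    y=np.arctan2(R[1,0],R[0,0]); return np.round(d,1),(None if yaw is None else round(float(y-yaw),3))
def yellow(im):
    h=cv2.cvtColor(im,cv2.COLOR_BGR2HSV); return cv2.inRange(h,(22,120,60),(35,255,255))
E
python3 - <<'E'
from h import *
import pickle
d=pickle.load(open("d.pkl","rb"));s=d["top"];im=s["image"]
m=yellow(im);m[:,:340]=0
pts=cv2.findNonZero(m); r=cv2.minAreaRect(pts); b=cv2.boxPoints(r); print(r); P=unproj(s,b,.036);print(P.round(4).tolist(),P.mean(0).round(4))
h=im.astype(int).max(2); 
c=im[130:255,235:375]; cv2.imwrite("pics/crop.png",cv2.resize(c,None,fx=4.7,fy=4.7,interpolation=cv2.INTER_CUBIC))
E
```

```text
((359.4270935058594, 232.6061248779297), (34.269203186035156, 8.41252326965332), 79.50852966308594)
[[0.5218, -0.2554, 0.036], [0.5259, -0.2816, 0.036], [0.4207, -0.2941, 0.036], [0.4167, -0.2683, 0.036]] [ 0.4713 -0.2748  0.036 ]
```

View pics/crop.png

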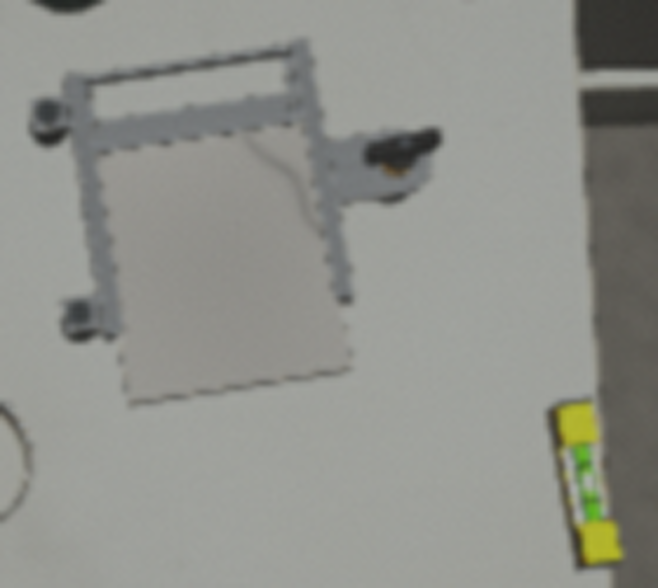

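Run:
```python
from h import *
import pickle
s=pickle.load(open("d.pkl","rb"))["top"]
q=lambda p,z:unproj(s,np.array(p)/4.7+[234.6,129.6],z)[:,:2]
sl=q([(128,405),(351,370)],.054);v=sl[1]-sl[0];print("slab front",sl.round(4).tolist(),np.linalg.norm(v),np.arctan2(v[1],v[0])+np.pi/2,sl.mean(0))
st=q([(65,78),(309,42),(351,300),(108,340)],.061);print("frame",st.round(4).tolist(),"mean",st.mean(0))
for a,b in((3,0),(2,1)):
  w=st[b]-st[a];print(np.linalg.norm(w),np.arctan2(w[1],w[0]))
for a,b in((0,1),(3,2)):
  w=st[b]-st[a];print(np.linalg.norm(w),np.arctan2(w[1],w[0])+np.pi/2)
wg=q([(366,152),(440,137)],.088);w=wg[1]-wg[0];print("wing",wg.tolist(),wg.mean(0),np.linalg.norm(w),np.arctan2(w[1],w[0]))
ft=q([(50,117),(80,318)],.05);print("feet",ft)
mid=st.mean(0);a=.15
for t in(.13,.15,.17):
  R=np.array([[np.cos(t),-np.sin(t)],[np.sin(t),np.cos(t)]]);print(t,mid+R@[0,-.13],mid+R@[0,.098], "slab front in stand",R.T@(sl.mean(0)-mid), "feet",(R.T@(ft-mid).T).T.tolist(),"wing",R.T@(wg.mean(0)-mid))
```

```text
slab front [[0.5294, 0.027], [0.5487, -0.1206]] 0.14886198625514802 0.13027393137737708 [ 0.53905452 -0.04676557]
frame [[0.7508, 0.0634], [0.7715, -0.1015], [0.5943, -0.1219], [0.5719, 0.0391]] mean [ 0.67212951 -0.03023024]
0.18059351202364557 0.13528283321375947
0.17829482198059535 0.11443462621290783
0.16623141347822937 0.1244135952395975
0.16250560261370045 0.13854834577798858
wing [[0.6877376644936498, -0.13308508721628903], [0.6965296286511721, -0.18202525107178227]] [ 0.69213365 -0.15755517] 0.04972361885411885 -1.3930451226722669
feet [[0.72700683 0.07436868]
 [0.58888891 0.05731096]]
0.13 [ 0.68898195 -0.15913328] [0.65942537 0.06694283] slab front in stand [-0.13409564  0.00085525] feet [[0.06797385272486967, 0.0966023241135785], [-0.07118987633288573, 0.09759333862205984]] wing [ 0.00332968 -0.12884377]
0.15 [ 0.69155647 -0.15877048] [0.65748457 0.06666933] slab front in stand [-0.13405171  0.00353682] feet [[0.06989217608922645, 0.0952236178682563], [-0.06922390218161982, 0.09899752321366999]] wing [ 0.00075231 -0.12888459]
0.17 [ 0.69412322 -0.15835626] [0.65554964 0.06635707] slab front in stand [-0.13395417  0.00621697] feet [[0.07178254351503081, 0.09380682344541812], [-0.06723023939245434, 0.10036211011594406]] wing [-0.00182536 -0.12887386]
```

```bash
python3 -m handwheel '[[0,[34,-32,0],0],[0,[34,-32,0],0],[0,[34,-32,0],0],[0,[34,-32,0],0],[0,[34,-32,0],0],[0,[34,-32,0],0],[0,[34,-32,0],0],[0,[34,-32,0],0],[0,[34,-32,0],0],[0,[34,-32,0],0],[0,[34,-32,0],0],[0,[34,-32,0],0],[0,[34,-32,0],0],[0,[34,-32,0],0],[0,[0,0,0],0.123]]' 40
python3 - <<'E'
from h import *
print(delta([.504,-.051,.044],.13))
E
```

```text
time: 1.98
tool_pos: [0.5065, -0.0483, 0.231]
tool_rot: [-0.001, 0.998, 0.067, 0.0]
wrist_force: [-0.5, -1.0, -1.1]
finger_gap: -0.0002
finger_force: 0.0
(array([ -2.9,   2.7, 187. ]), 0.003)
```

```bash
python3 -m handwheel '[[0,[-1,1,47],0],[0,[-1,1,47],0],[0,[-1,1,47],0],[0,[0,0,46],0],[0,[8,0,0],0],[0,[8,0,0],0],[0,[8,0,0],0],[0,[8,0,0],0],[0,[8,0,0],0],[0,[8,0,0],0]]'; python3 -m handwheel '[[0,[5,0,0],0],[0,[4,0,0],0],[0,[3,0,0],0]]';  python3 - <<'E'
from h import *
R,p=pose();c=np.cos(.13);s=np.sin(.13);print(np.array([[c,s],[-s,c]])@(p[:2]-[.6725,-.03]))
E
```

```text
time: 3.22
tool_pos: [0.5482, -0.0502, 0.045]
tool_rot: [0.001, 0.998, 0.065, -0.002]
wrist_force: [-10.1, -1.3, 6.1]
finger_gap: 0.0
finger_force: 4.8
time: 3.6
tool_pos: [0.56, -0.0486, 0.045]
tool_rot: [0.0, 0.998, 0.065, -0.002]
wrist_force: [-9.8, -1.9, 6.4]
finger_gap: -0.0002
finger_force: 5.0
[-0.11395535 -0.00390016]
```

Run:
```python
from h import *
s=optics.snapshot("top")
c=s["image"][130:255,235:375]; a=cv2.resize(c,None,fx=3.2,fy=3.2,interpolation=cv2.INTER_CUBIC)
c=optics.snapshot("scene")["image"][160:230,195:335]; b=cv2.resize(c,None,fx=2.8,fy=2.8,interpolation=cv2.INTER_CUBIC)
o=np.zeros((600,448,3),np.uint8);o[:400]=a;o[400:596,:392]=b
cv2.imwrite("pics/p2.png",o)
```

```text
(no output)
```

View pics/p2.png

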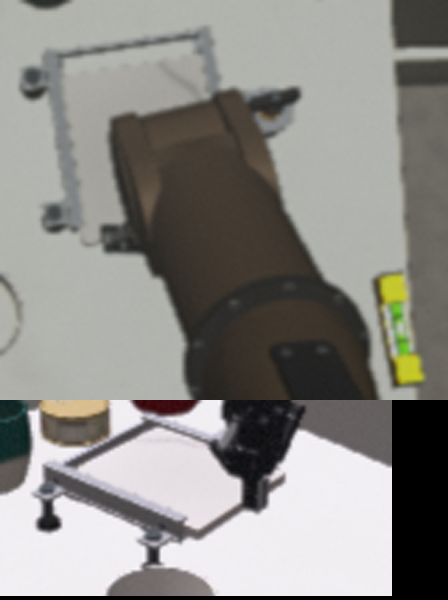

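The slab is sliding in, with the stand's corners where they were; its front-left corner (85,243) still sticks out about 15 mm.

```bash
for i in 1; do python3 -m handwheel '[[0,[4,0,0],0],[0,[4,0,0],0],[0,[2,0,0],0]]'; python3 -m handwheel '[[0,[2,0,0],0],[0,[1,0,0],0]]';python3 -m handwheel '[[0,[2,0,0],0],[0,[1,0,0],0]]'; done | egrep 'pos|wrist'
```

```text
tool_pos: [0.5705, -0.0473, 0.045]
wrist_force: [-9.0, -0.7, 5.3]
tool_pos: [0.5731, -0.047, 0.045]
wrist_force: [-8.5, -1.1, 6.0]
tool_pos: [0.5761, -0.0466, 0.045]
wrist_force: [-7.5, -1.0, 4.6]
```

```bash
(python3 -m handwheel '[[0,[1,0,0],0],[0,[1,0,0],0]]'; python3 -m handwheel '[[0,[1,0,0],0],[0,[1,0,0],0]]';python3 -m handwheel '[[0,[1,0,0],0],[0,[0.5,0,0],0]]')  | egrep 'pos|wrist'
```

```text
tool_pos: [0.5779, -0.0464, 0.045]
wrist_force: [-9.1, -2.4, 6.0]
tool_pos: [0.5798, -0.0461, 0.045]
wrist_force: [-9.9, -0.8, 6.1]
tool_pos: [0.5802, -0.0461, 0.0449]
wrist_force: [-13.9, -1.4, 11.2]
```

```bash
(python3 -m handwheel '[[0,[0.5,0,0],0],[0,[0,0,0],0]]'; python3 -m handwheel '[[0,[-15,0,0],0],[0,[-40,0,0],0],[30,[0,0,-60],0],[30,[0,0,-60],0],[30,[0,0,0],0]]') | egrep 'time|pos|wrist'
python3 - <<'E'
from h import *
s=optics.snapshot("top")
a=cv2.resize(s["image"][130:255,235:375],None,fx=4.7,fy=4.7,interpolation=cv2.INTER_CUBIC);cv2.imwrite("pics/p3.png",a)
print(delta([.4713,-.2748,.2]))
E
```

```text
time: 5.58
tool_pos: [0.5802, -0.0461, 0.0449]
wrist_force: [-15.3, -1.6, 11.8]
time: 6.2
tool_pos: [0.5328, -0.0521, 0.17]
wrist_force: [0.1, 0.4, -0.2]
(array([-87.9, 213. , -32.9]), None)
```

```bash
python3 -m handwheel '[[50,[-18,43,-6],0],[50,[-18,43,-6],0],[50,[-18,43,-6],0],[50,[-17,42,-6],0],[50,[-17,42,-6],0.01],[50,[0,0,0],0]]'
python3 - <<'E'
from h import *
P=pose(); s=optics.snapshot("wrist"); im=s["image"]; m=yellow(im)
r=cv2.minAreaRect(cv2.findNonZero(m)); print(r, m.any(0).nonzero()[0][[0,-1]], m.any(1).nonzero()[0][[0,-1]])
B=unproj(s,cv2.boxPoints(r),.036,P);print(B.round(4).tolist(),B.mean(0))
c=B.mean(0); e=[(B[i]+B[(i+1)%4])/2 for i in range(4)]
for i in(0,1): v=e[i+2]-e[i];print(np.linalg.norm(v),np.arctan(v[1]/v[0]))
print(ctrl.get_state()["q"],delta([c[0],c[1],.012]))
cv2.imwrite("pics/w1.png",im)
E
```

```text
time: 7.0
tool_pos: [0.4676, -0.279, 0.1937]
tool_rot: [0.001, 0.998, 0.056, -0.001]
wrist_force: [0.2, 0.7, -0.4]
finger_gap: 0.0501
finger_force: 0.0
((256.3130187988281, 165.02471923828125), (104.41484069824219, 23.49489974975586), 88.80650329589844) [244 269] [113 217]
[[0.5239, -0.2588, 0.036], [0.5269, -0.2808, 0.036], [0.4219, -0.296, 0.036], [0.4186, -0.2717, 0.036]] [ 0.47282132 -0.27682872  0.036     ]
0.10606479573890878 0.13244455424362106
0.023381775444286608 -1.4361360949943303
[ 0.61760506  0.35634478 -0.24058696  1.80508108  0.09977169  0.99295563
 -1.11774364] (array([  4.4,   1.1, 181.5]), None)
```

View pics/w1.png

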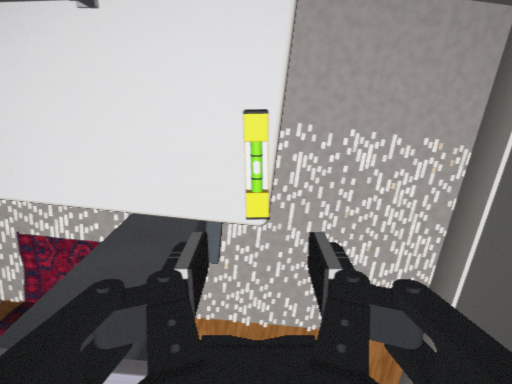

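```bash
python3 -m handwheel '[[50,[4,1,45],-0.02],[50,[0,0,45],0],[50,[0,0,45],0],[50,[0,0,30],0],[50,[0,0,15],0],[20,[0,0,0],0],[20,[0,0,0],0],[20,[0,0,0],0],[20,[0,0,0],0],[20,[0,0,-20],0],[20,[0,0,-40],0],[20,[0,0,-60],0],[20,[0,0,-50],0]]' 50;  python3 - <<'E'
from h import *
P=pose(); s=optics.snapshot("wrist"); im=s["image"]; m=yellow(im)
r=cv2.minAreaRect(cv2.findNonZero(m)); print(r,ctrl.get_state()["q"]);print(delta([.6725,-.03,.19]))
E
```

```text
time: 8.68
tool_pos: [0.4736, -0.2753, 0.1867]
tool_rot: [0.0, 0.998, 0.07, 0.0]
wrist_force: [0.4, -0.7, -3.7]
finger_gap: 0.0222
finger_force: 50.0
((257.5, 248.0), (184.0, 57.0), 90.0) [ 0.61954121  0.36266225 -0.25215337  1.79733617  0.10738457  0.98489154
 -1.10650455]
(array([ 228.2, -216.8,    3.8]), None)
```

```bash
python3 -m handwheel '[[20,[33,-31,0],0],[20,[33,-31,0],0],[20,[33,-31,0],0],[20,[33,-31,0],0],[20,[32,-31,0],0],[20,[32,-31,0],0],[20,[32,-31,0],0],[20,[0,0,0],-0.175],[20,[0,0,0],-0.175],[20,[0,0,0],-0.175],[20,[0,0,0],-0.175],[20,[0,0,0],-0.175],[20,[0,0,0],-0.175],[20,[0,0,0],-0.175],[20,[0,0,0],-0.175],[20,[0,0,0],-0.175],[20,[0,0,0],0]]';  python3 - <<'E'
from h import *
P=pose(); s=optics.snapshot("wrist"); im=s["image"]; m=yellow(im); m[:90]=0
r=cv2.minAreaRect(cv2.findNonZero(m)); print(r,ctrl.get_state()["q"])
B=unproj(s,cv2.boxPoints(r),P[1][2]+.024,P).mean(0); print("level",B,"tcp",P[1],delta([.6725,-.03,.07],.13+np.pi/2))
cv2.imwrite("pics/w2.png",im)
E
```

```text
time: 10.85
tool_pos: [0.669, -0.0291, 0.1838]
tool_rot: [-0.0, 0.655, 0.756, -0.0]
wrist_force: [-0.4, 0.4, -3.8]
finger_gap: 0.0225
finger_force: 50.0
((358.3235168457031, 244.5131378173828), (184.9586181640625, 255.60211181640625), 88.23760986328125) [ 0.36142373  0.63485879 -0.65526364  1.46968648  0.40221116  1.17443121
 -0.2159604 ]
level [ 0.71089513 -0.01405567  0.20781596] tcp [ 0.66897387 -0.02908995  0.18381596] (array([ -1.5,   3.4, 113.9]), 0.01)
```

View pics/w2.png

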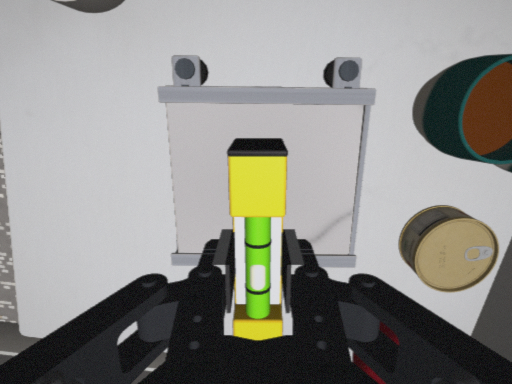

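Run:
```python
from h import *
P=pose(); s=optics.snapshot("wrist")
a=unproj(s,[(159,87),(375,88),(356,267),(171,265)],.061,P)[:,:2]; print(a.round(4).tolist(),a.mean(0),np.linalg.norm(a[0]-a[1]),np.linalg.norm(a[0]-a[3]))
for i,j in((0,1),(3,2)): v=a[j]-a[i];print(np.arctan2(v[1],v[0]))
L=unproj(s,[(257.5,248),(257.5,156),(257.5,340),(258,267.5)],P[1][2]+.024,P); print("level",L, "tcp",P[1])
for q in L: print((P[0].T@(q-P[1])).round(4))
```

```text
[[0.5785, 0.0396], [0.7535, 0.0636], [0.7761, -0.1002], [0.5981, -0.1232]] [ 0.67655837 -0.03003383] 0.17666283508161637 0.16397606501667253
0.13581291806373952
0.12822755692602975
level [[ 0.66806626 -0.01763493  0.20790611]
 [ 0.66254508  0.0215521   0.20790611]
 [ 0.67473538 -0.06496961  0.20790611]
 [ 0.66958758 -0.02687777  0.20790611]] tcp [ 0.66900611 -0.02899599  0.18390611]
[ 0.0114  0.0006 -0.024 ]
[ 0.051   0.0006 -0.024 ]
[-0.0364  0.0006 -0.024 ]
[ 0.002   0.0009 -0.024 ]
```

```bash
python3 - <<'E'
from h import *
print(delta([.6742,-.032,.08],.131+np.pi/2))
E
(python3 -m handwheel '[[20,[-3,5,30],0.01],[20,[0,0,30],0],[20,[0,0,30],0],[20,[0,0,10],0],[20,[0,0,3],0],[20,[0,0,0],0]]';python3 -m handwheel '[[20,[0,0,3],0],[20,[0,0,0],0]]')|egrep 'tim|pos|wrist'
```

```text
(array([ -3.8,   4.7, 104.1]), 0.009)
time: 11.7
tool_pos: [0.6753, -0.0308, 0.0824]
wrist_force: [-0.2, 0.2, -2.9]
time: 11.95
tool_pos: [0.6748, -0.031, 0.0787]
wrist_force: [-0.8, 1.5, -2.5]
```

```bash
(python3 -m handwheel '[[20,[0,0,4],0],[20,[0,0,0],0]]';python3 -m handwheel '[[20,[0,0,2],0],[20,[0,0,0],0]]';python3 -m handwheel '[[20,[0,0,2],0],[20,[0,0,0],0]]')|egrep 'tim|pos|wrist'
```

```text
time: 12.2
tool_pos: [0.6744, -0.031, 0.0739]
wrist_force: [-0.3, 0.6, -3.4]
time: 12.45
tool_pos: [0.6746, -0.031, 0.0721]
wrist_force: [-0.5, 0.2, -3.7]
time: 12.7
tool_pos: [0.6745, -0.031, 0.0701]
wrist_force: [-0.5, -0.2, -3.8]
```

```bash
(python3 -m handwheel '[[20,[0,0,1.5],0],[20,[0,0,0],0]]';python3 -m handwheel '[[20,[0,0,1],0],[20,[0,0,0],0]]';python3 -m handwheel '[[20,[0,0,1],0],[20,[0,0,0],0]]')|egrep 'tim|pos|wrist'
```

```text
time: 12.95
tool_pos: [0.6747, -0.0309, 0.0687]
wrist_force: [-0.4, -0.2, -3.3]
time: 13.2
tool_pos: [0.6748, -0.031, 0.0683]
wrist_force: [-1.9, -1.1, 2.4]
time: 13.45
tool_pos: [0.6748, -0.0311, 0.0682]
wrist_force: [-4.3, -1.3, 10.1]
```

```bash
(python3 -m handwheel '[[20,[0,0,-0.5],0],[50,[0,0,0],0],[50,[0,0,0],0],[50,[0,0,0],0],[50,[0,0,-15],0],[50,[0,0,-50],0],[50,[0,0,-45],0],[50,[-60,0,0],0],[50,[0,0,0],0]]')|egrep 'tim|pos|wrist'
python3 - <<'E'
from h import *
P=pose(); s=optics.snapshot("wrist"); im=s["image"]; m=yellow(im); m[:90]=0;m[:,:170]=0;m[:,350:]=0
r=cv2.minAreaRect(cv2.findNonZero(m)); print(r,ctrl.get_state()["q"])
cv2.imwrite("pics/w3.png",im)
print(P[1],delta([.691,-.1585,.17],1.749))
E
```

```text
time: 14.58
tool_pos: [0.6833, -0.0977, 0.1784]
wrist_force: [-1.0, -0.2, -1.2]
((258.0, 159.0), (36.0, 30.0), 90.0) [ 0.43447503  0.66672932 -0.63965913  1.42267655  0.41152537  1.18644368
 -0.12776242]
[ 0.68334792 -0.09774542  0.1784164 ] (array([-64.9,  -0.2,   8.2]), -0.049)
```

View pics/w3.png

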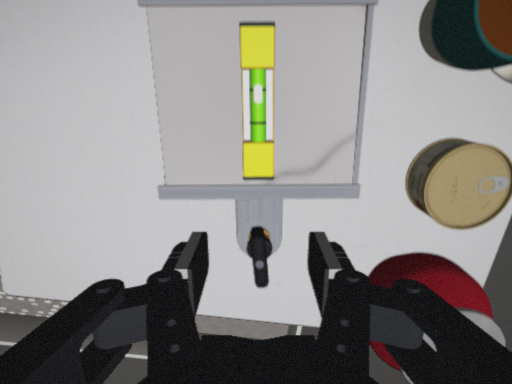

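```bash
cat >> h.py <<'E'
def bubble(s):
    """bubble offset px from vial lines' middle, searching the wrist picture's green strip; + = towards image bottom"""
    im=s["image"]; h=cv2.cvtColor(im,cv2.COLOR_BGR2HSV); g=cv2.inRange(h,(45,120,60),(80,255,255))
    n,l,st,c=cv2.connectedComponentsWithStats(cv2.morphologyEx(g,cv2.MORPH_CLOSE,np.ones((15,15),np.uint8))); i=1+np.argmax(st[1:,4])
    x,y,w,hh=st[i,:4]; reg=h[y:y+hh,x+w//4:x+w-w//4]; v=reg[...,2].mean(1); sa=reg[...,1].mean(1)
    return (x,y,w,hh),np.c_[np.arange(y,y+hh),v,sa].round(0).astype(int)
E
python3 - <<'E'
from h import *
P=pose(); s=optics.snapshot("wrist")
w=unproj(s,[(259,231),(262,285)],.090,P);v=w[1]-w[0];print("wing",w.tolist(),w.mean(0),np.linalg.norm(v),np.arctan2(v[1],v[0])+np.pi)
L=unproj(s,[(258,24),(258,179)],.090,P);print("level",L.mean(0),np.linalg.norm(L[0]-L[1]))
S=unproj(s,[(145,5),(371,5),(360,187),(158,187)],.061,P);print(S.mean(0),S)
b,p=bubble(s);print(b,p.T.tolist())
E
```

```text
wing [[0.6887705207062051, -0.1254905368087823, 0.09], [0.6979130364967617, -0.17532898216133103, 0.09]] [ 0.69334178 -0.15040976  0.09      ] 0.050670072332093245 1.7522222357435149
level [ 0.67535188 -0.02877108  0.09      ] 0.10778342704781464
[ 0.67561754 -0.02693159  0.061     ] [[ 0.58258013  0.03222005  0.061     ]
 [ 0.74952698  0.05396115  0.061     ]
 [ 0.77297784 -0.08555583  0.061     ]
 [ 0.5973852  -0.10835174  0.061     ]]
(np.int32(251), np.int32(76), np.int32(15), np.int32(71)) [[76, 77, 78, 79, 80, 81, 82, 83, 84, 85, 86, 87, 88, 89, 90, 91, 92, 93, 94, 95, 96, 97, 98, 99, 100, 101, 102, 103, 104, 105, 106, 107, 108, 109, 110, 111, 112, 113, 114, 115, 116, 117, 118, 119, 120, 121, 122, 123, 124, 125, 126, 127, 128, 129, 130, 131, 132, 133, 134, 135, 136, 137, 138, 139, 140, 141, 142, 143, 144, 145, 146], [210, 212, 212, 212, 212, 212, 212, 211, 211, 212, 212, 212, 212, 211, 211, 211, 211, 212, 209, 207, 209, 211, 213, 213, 213, 214, 213, 213, 214, 213, 211, 210, 210, 211, 212, 212, 212, 212, 212, 213, 212, 212, 213, 212, 212, 212, 213, 212, 212, 212, 195, 155, 104, 141, 190, 211, 212, 212, 212, 212, 212, 212, 212, 212, 212, 212, 212, 212, 212, 211, 201], [195, 194, 196, 196, 193, 194, 194, 195, 195, 195, 196, 196, 191, 160, 98, 48, 24, 15, 12, 10, 11, 12, 13, 13, 12, 13, 13, 13, 14, 16, 21, 41, 87, 147, 190, 197, 196, 196, 196, 195, 196, 197, 196, 196, 197, 198, 197, 197, 197, 197, 194, 180, 139, 169, 192, 198, 198, 198, 198, 199, 199, 198, 197, 201, 200, 198, 200, 198, 199, 200, 201]]
```

```bash
(python3 -m handwheel '[[40,[-33,0,0],-0.05],[40,[-30,0,0],0],[40,[0,0,0],0],[40,[0,0,0],0],[40,[0,0,0],0],[40,[0,0,0],0]]')|egrep 'tim|pos|wrist'
python3 - <<'E'
from h import *
P=pose(); print(delta([.692,-.157,.066],1.75)); s=optics.snapshot("wrist")
b,p=bubble(s);print(b);q=p[:,2];print("sat<100 rows",p[q<100,0][[0,-1]],"dark",p[p[:,1]<208,:2].tolist())
cv2.imwrite("pics/w4.png",s["image"])
E
```

```text
time: 15.42
tool_pos: [0.6926, -0.1514, 0.1775]
wrist_force: [-0.8, -0.3, 0.3]
(array([ -5.4,  -1.7, 111.5]), 0.006)
(np.int32(255), np.int32(0), np.int32(19), np.int32(67))
sat<100 rows [ 0 45] dark [[0, 202], [1, 203], [2, 204], [3, 205], [4, 204], [5, 190], [6, 184], [7, 188], [8, 205], [9, 207], [10, 207], [43, 171], [44, 79], [45, 71], [46, 157], [66, 207]]
```

View pics/w4.png

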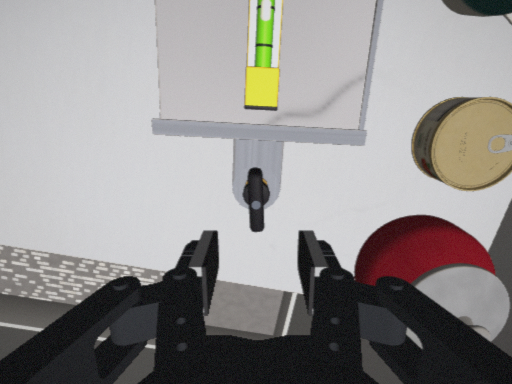

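```bash
python3 - <<'E'
from h import *
P=pose(); s=optics.snapshot("wrist")
w=unproj(s,[(256,168),(257,232)],.090,P);v=w[1]-w[0];print("wing",w.mean(0),np.linalg.norm(v),np.arctan2(v[1],v[0])+np.pi)
E
(python3 -m handwheel '[[40,[-5,-1,40],0],[40,[0,0,40],0],[40,[0,0,25],0],[40,[0,0,6],0],[0,[0,0,0],0],[0,[0,0,0],0],[0,[0,0,0],0],[0,[0,0,0],0]]' 40)
```

```text
wing [ 0.6934932  -0.15735466  0.09      ] 0.053168567164835236 1.7699913030002408
time: 16.52
tool_pos: [0.6923, -0.1575, 0.0685]
tool_rot: [0.0, 0.639, 0.769, -0.0]
wrist_force: [-7.0, 0.2, 5.9]
finger_gap: 0.0111
finger_force: 52.6
```

```bash
python3 -m handwheel '[[0,[0,1,0],0],[0,[0,0,0],0.15],[0,[0,0,0],0.15],[0,[0,0,0],0.15],[0,[0,0,0],0.15],[0,[0,0,0],0.15],[0,[0,0,0],0.15],[0,[0,0,0],0.15],[0,[0,0,0],0.15],[0,[0,0,0],0.15],[0,[0,0,0],0.15],[0,[0,0,0],0]]'
python3 - <<'E'
from h import *
R,p=pose();print(np.arctan2(R[1,0],R[0,0]),ctrl.get_state()["q"])
E
```

```text
time: 18.02
tool_pos: [0.6949, -0.1592, 0.0685]
tool_rot: [0.001, 0.992, 0.126, 0.002]
wrist_force: [0.7, -5.1, 3.1]
finger_gap: 0.0112
finger_force: 49.8
0.25219230833503975 [ 0.28904879  0.73438516 -0.23417688  1.48064171  0.19549327  0.94554731
 -1.31958286]
```

```bash
python3 -m handwheel '[[40,[0,0,0],0],[40,[0,0,0],0],[40,[0,0,0],0],[40,[0,0,-40],0],[40,[0,0,-50],0],[40,[0,0,-30],0],[40,[-20,-40,0],0.06],[40,[-20,-40,0],0.06],[40,[-20,-40,0],0],[40,[0,0,0],0]]' | egrep 'tim|pos'
python3 - <<'E'
from h import *
s=optics.snapshot("wrist"); im=s["image"]; t=dict(image=np.ascontiguousarray(im.transpose(1,0,2)))
b,p=bubble(t);print(b);q=p[:,2];print("sat<100",p[q<100,0].tolist(),"dark",p[p[:,1]<208,:2].tolist())
x,y,w,h=b[1],b[0],b[3],b[2]
cv2.imwrite("pics/w5.png",im)
E
```

```text
time: 19.27
tool_pos: [0.6099, -0.0471, 0.1868]
(np.int32(97), np.int32(220), np.int32(15), np.int32(67))
sat<100 [243, 244, 245, 246, 247, 248, 249, 250, 251, 252, 253, 254, 255, 256, 257, 258, 259] dark [[235, 195], [236, 156], [237, 124], [238, 155], [239, 194], [266, 203], [267, 167], [268, 123], [269, 141], [270, 184], [286, 205]]
```

View pics/w5.png

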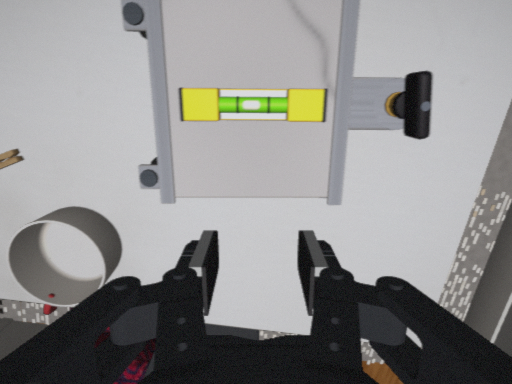

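The bubble is near the middle: lines at columns 237 and 268, bubble at 251. I'll let it settle and measure again.

```bash
cat > m.py <<'E'
from h import *
s=optics.snapshot("wrist"); im=s["image"]; t=dict(image=np.ascontiguousarray(im.transpose(1,0,2)))
b,p=bubble(t);q=p[:,2].astype(float);w=np.clip(190-q,0,None)*(p[:,1]>200);d=np.clip(208-p[:,1],0,None).astype(float);x=p[:,0]
c=(x[0]+x[-1])/2; k=(d>20)
l=[(x*d*m).sum()/(d*m).sum() for m in(k&(x<c),k&(x>c))]
bc=(x*w).sum()/w.sum();print("lines",l,"bubble",bc,"mm",(bc-np.mean(l))/(l[1]-l[0])*22, b, ctrl.get_state()["time"])
E
python3 m.py
python3 -m handwheel '[[40,[0,0,0],0],[40,[0,0,0],0],[40,[0,0,0],0],[40,[0,0,0],0],[40,[0,0,0],0],[40,[0,0,0],0],[40,[0,0,0],0],[40,[0,0,0],0]]' | egrep 'tim|pos';python3 m.py
```

```text
lines [np.float64(232.81730769230768), np.float64(263.97938144329896)] bubble 246.58319818358743 mm -1.2814686458881561 (np.int32(98), np.int32(215), np.int32(16), np.int32(67)) 19.375
time: 20.38
tool_pos: [0.6115, -0.0515, 0.1863]
lines [np.float64(229.03252032520325), np.float64(260.2346153846154)] bubble 243.57245386192756 mm -0.7481711661075308 (np.int32(99), np.int32(211), np.int32(15), np.int32(68)) 20.425
```

```bash
python3 - <<'E'
from h import *
P=pose(); s=optics.snapshot("wrist"); im=s["image"]; m=yellow(im); m[200:]=0
r=cv2.minAreaRect(cv2.findNonZero(m)); B=unproj(s,cv2.boxPoints(r),.090,P);c=B.mean(0);print(r,c)
e=[(B[i]+B[(i+1)%4])/2 for i in range(4)]
for i in(0,1): v=e[i+2]-e[i];print(np.linalg.norm(v),np.arctan2(v[1],v[0]))
print(delta([c[0],c[1],.11],.131), [ctrl.get_state()["wrist_force"][2]])
E
python3 m.py
```

```text
((278.5, 106.0), (32.0, 211.0), 90.0) [ 0.67947634 -0.05754619  0.09      ]
0.02314449760346285 -2.987191505815664
0.15786633651895743 1.7060582851521637
(array([66.6, 15.1, 76.3]), 0.004) [np.float64(-0.038756046178641104)]
lines [np.float64(229.0327868852459), np.float64(260.2260536398467)] bubble 243.59028727770178 mm -0.7328801387308397 (np.int32(99), np.int32(211), np.int32(15), np.int32(68)) 20.525
```

```bash
python3 - <<'E'
from h import *
P=pose(); s=optics.snapshot("wrist")
c=unproj(s,[(244.6,106)],.090,P)[0]; print(c,delta([c[0],c[1],.11],.131),delta([.675,-.0285,.11],.131))
E
python3 -m handwheel '[[70,[32,-6,0],0],[70,[32,-6,0],0],[70,[0,0,38],0],[70,[0,0,36],0],[70,[0,0,0],0],[70,[0,0,0],0]]'
python3 - <<'E'
from h import *
print(delta([.675,-.0285,.081],.131)); im=optics.snapshot("wrist")["image"]; cv2.imwrite("pics/w6.png",im)
E
```

```text
[ 0.67624329 -0.03245388  0.09      ] (array([ 66.7, -10.2,  76.3]), 0.004) (array([ 66. , -14.3,  76.3]), 0.004)
time: 21.32
tool_pos: [0.6741, -0.031, 0.1137]
tool_rot: [-0.0, 0.998, 0.067, 0.001]
wrist_force: [0.5, 0.4, 0.6]
finger_gap: 0.0699
finger_force: 0.0
(array([ 1.2, -2.3, 32.7]), 0.004)
```

View pics/w6.png

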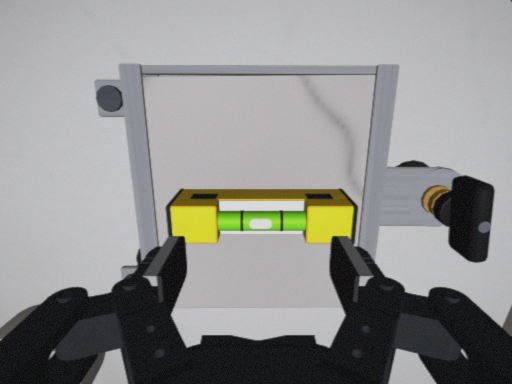

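The fingers straddle the level symmetrically (centre column 258, level at 262), and the bubble (260) lies between its lines (241, 282). The slab is home.

```bash
(python3 -m handwheel '[[70,[1,0,14],0],[70,[0,0,8],0],[70,[0,0,2],0],[70,[0,0,0],0]]'; python3 -m handwheel '[[70,[0,0,2],0],[70,[0,0,0],0]]'; python3 -m handwheel '[[70,[0,0,2],0],[70,[0,0,0],0]]') | egrep 'pos|wrist'
```

```text
tool_pos: [0.6742, -0.0309, 0.0881]
wrist_force: [0.4, -0.1, 0.2]
tool_pos: [0.6743, -0.0309, 0.0863]
wrist_force: [0.1, -0.2, 0.6]
tool_pos: [0.6742, -0.0309, 0.0842]
wrist_force: [-0.7, 0.6, -0.5]
```

```bash
(python3 -m handwheel '[[70,[0,0,1.5],0],[70,[0,0,0],0]]'; python3 -m handwheel '[[70,[0,0,1],0],[70,[0,0,0],0]]'; python3 -m handwheel '[[70,[0,0,0.7],0],[70,[0,0,0],0]]') | egrep 'pos|wrist'
```

```text
tool_pos: [0.6742, -0.0309, 0.0827]
wrist_force: [-0.2, 0.6, -0.2]
tool_pos: [0.6744, -0.0309, 0.0824]
wrist_force: [-0.9, -0.5, 5.6]
tool_pos: [0.6745, -0.0309, 0.0824]
wrist_force: [-3.5, -0.4, 11.0]
```

```bash
python3 -m handwheel '[[70,[0,0,0],0],[70,[0,0,0],0],[70,[0,0,0],0],[70,[0,0,0],0],[70,[0,0,0],0],[70,[0,0,0],0],[70,[0,0,0],0],[70,[0,0,0],0],[70,[0,0,0],0],[70,[0,0,0],0],[70,[0,0,0],0],[70,[0,0,0],0],[70,[0,0,0],0],[70,[0,0,0],0],[70,[0,0,0],0],[70,[0,0,0],0]]' | egrep 'tim|pos|wrist'
python3 - <<'E'
from h import *
f=[]
for i in range(5):
    s=optics.snapshot("wrist"); f.append(ctrl.get_state()["wrist_force"])
print(np.mean(f,0)); cv2.imwrite("pics/w7.png",s["image"])
E
python3 m.py
```

```text
time: 25.12
tool_pos: [0.6745, -0.0309, 0.0824]
wrist_force: [-3.9, 0.3, 10.8]
[-3.70481604 -0.40156021  9.80252664]
lines [np.float64(238.07692307692307), np.float64(286.0520094562648)] bubble 261.0235802059117 mm -0.4773205232803831 (np.int32(234), np.int32(210), np.int32(23), np.int32(105)) 25.425
```

View pics/w7.png

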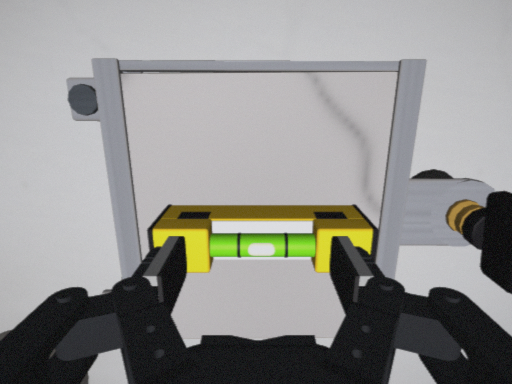

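Both fingertips rest on the solid yellow ends. The bubble (261) sits between its lines (238, 286), and the force is about 10 N and steady.

```bash
python3 -c "
from rig import ctrl
print(ctrl.finish_job())"
```

```text
the job is handed in; nothing more can be done
None
```

The job is handed in at about 25 s: the slab is home, the level lies across its middle, and the wing screw is turned 1.5 rad clockwise. The bubble was about 0.7 mm off centre with the level lying free. It is about 0.5 mm off now, with both fingertips still pressing the level's yellow ends at about 10 N; the cup and spoon were left alone.

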